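# Switch off the pocket balance and shut its lid

## Robot

A 6-joint arm with a two-finger parallel gripper is mounted at the origin on the work surface; the furniture and walls round the work are solid. World frame = base frame: x ahead of the robot, y to its left, z up, the work surface at z = 0. Lengths are in m, angles in rad, forces in N, time in s.
With the tool pointing down it reaches from about 0.25 to 0.8 m from the base axis. Payload 3.9 kg.
Tool frame: the origin (TCP) lies midway between the tips of the shut fingers; the grasp point (between the pads) lies 19 mm behind it; z points along the fingers, y is the line along which they close (so a half turn about z gives the same grasp; the last joint's range is limited). The gripper opens to 85 mm and grips with 20 to 120 N. Pads are 22 mm wide; open, the fingers measure 114 mm over their backs; the gripper's body (76 mm by 85 mm) begins 54 mm behind the grasp point. The pads swing forward as they close: fully open they stand 13 mm farther back than shut.
Start: joints at [-1.309, 0.26, -0.138, 1.173, 0, 1.571], TCP at [0.136, -0.507, 0.231] pointing down, gripper open.
Joint ranges: [-2.78, 2.78], [-0.83, 1.72], [-1.28, 1.37], [-1.9, 2.12], [-1.57, 1.48], [-3.14, 3.14]. Speed limits (rad/s): [2.57, 2.57, 3.14, 3.14, 3.14, 3.14].

## Interface

Orientations are given as a rotation vector (axis times angle).
In Python, from bench import sensors, eyes, robot, spotter gives the robot as it stands.
- The arm moves only by the tool move_arm, never from a script. Its argument "series" is a list of rows, each a list of 5 numbers: the shift along the world's x, y, z in m, then the turn about the world's z in rad, then the opening in per cent of the stroke, from 0 (shut) to 100 (fully open). In form: [[dx, dy, dz, roll, gripper], ...]. A call has 1 to 10 rows; each row is the pose to reach, as a shift and turn from the pose commanded when the call began; what a row does not reach only later rows make up. A row lasts 1/8 s, in which the tool goes at most 62.5 mm and 10.7 degrees, less where a joint would pass 70% of its speed; a pose out of reach is approached as far as the arm can. A call with a gripper value outside its range is refused whole. The fingers move at their own pace and stop on an object; "squeeze" is the grip in N (left out, the last holds). Time passes only in rows, so rows that repeat a pose let the fingers close. It gives the time, the measured TCP pose, the force, the opening and the grip force at its end, in the units of the state.
- sensors.sense(): the state, without advancing time (a new reading comes with each control period).
- eyes.read_camera(name): name is "scene" or "side" or "wrist"; returns (picture, depth): 420x560x3 uint8, red, green, blue; 420x560 float32, m along the optical axis (not along the pixel's ray), 0 where there is no reading.
- eyes.camera_info(name): a dict with "intrinsics" (3x3 intrinsics, pixels), "origin" and "orientation" of the camera in the world; the wrist camera has in their place "hand_eye" (4x4, takes a point from camera to tool coordinates, whose origin is the TCP and whose axes are the flange's). Camera axes: x right, y down, z forward; pixel columns grow to the right and rows downward; lengths in m; the calibration is good to about 2 mm. A picture is of the moment at which its call begins: read the wrist's pose just before it. camera_info takes no time and is no camera call.
- robot.close_job(): hands the job in; it is judged then, once.
Trained networks look in the newest picture that a camera, given by its name, has taken for a name from the list of things; names that differ only in an ending like _2 or _b are one class to them, and where a whole thing is asked for, a point or a joint stands for the part that bears it (a point fixed in the world has none). Each returns a list of dicts, best first, with "confidence" (0 to 1); they miss things now and then, are a little off and sometimes report something else, mostly with a low value. They report only what shows in the picture. A call takes as long as a camera call. They do not tell look-alikes from the thing itself.
- spotter.trace(target, camera): "region" (420x560 bool, what is visible of it) and "position" ([column, row] in pixels, amid what is visible of it).
- spotter.mark_of(target, camera): "position" ([column, row] in pixels: a listed point, or the origin of a listed thing).
The state is a dict: "time": time; "qpos": joint angles; "joint_velocities": joint speeds; "effort": joint torques, N m; "tcp_pos": TCP position; "eef_rot": TCP orientation; "contact_force": force on the tool from outside, world axes, zero at the start; "torque": the same for the moment, N m; "finger_gap": finger opening in m; "finger_force": force on a finger pad.
Only numpy, scipy, OpenCV 4.12 (cv2) and the standard library are available. Lean on these libraries where they do the work, as an engineer would, in place of code of your own. Each camera call takes 0.05 s, during which the arm holds its last target. There are 200 camera calls.

## Task

Switch off the jeweller's pocket balance with a light press of a fingertip on the left of its two front keys (left as you face the balance from its key end, with the lid hinge at the far end), without pressing the right key, then swing its open lid over with the fingers until it is fully shut, and withdraw. Only touch and push: do not lift the balance, shove it along the bench or press hard on it, and leave the bowl, the white pot and the tweezers beside it alone.

Things in the scene. Friction and masses are not known exactly. Their poses are not given: they have to be found in the camera images.
- balance: Black pocket balance, loose on the bench, 0.2 to 0.3 kg: flat case 125 long (its x) x 76 (its y) x 14 mm high, with a hinged lid. Origin: centre of the underside; +x runs from the key end to the hinge end, +y to the left as you face it from the key end, z up. The case top is rigid 14 mm above the bench.
- left_key (a point): Centre of the top of the left key, the one to press: 9 mm (along the balance's x) x 18 mm (y), its top 16 mm above the bench and 2 mm proud of the case, 48 mm from the balance's centre towards the key end and 20 mm to the left. It goes down 0.8 mm against a spring, home at about 3.5 N, and comes up again when let go.
- right_key (a point): Centre of the top of the right key, which must not be pressed: same size and height as the left one, 40 mm to the right of it (22 mm clear between the two keys).
- lid_edge (a point): Middle of the lid's free edge, on its outer face. The lid is a thin plate 125 x 80 mm (30 g) with 8 mm side walls and covers the case and the keys when shut, its outer face then 24 mm above the bench. The hinge line runs along the balance's y, 63 mm from its centre towards the hinge end and 16 mm above the bench; this point moves at 128 mm from it.
- balance_key0 (a joint): Travel of the left key in m: 0 up, 0.0008 fully pressed.
- balance_key1 (a joint): Travel of the right key in m: 0 up, 0.0008 fully pressed.
- balance_lid (a joint): Lid angle in rad: 0 shut, 1.57 upright, 2.09 fully open, leaning back from the key end. Starts at 1.7 to 2.05. Damped hinge: it stays where left above about 1 rad, below that sinks shut slowly (several s) if not pushed down; under 1 N at the free edge moves it. Push with the tips close to the free edge: on fingers reaching far down behind it, the edge can catch higher up on the gripper.
- bowl: Spun steel bowl, 102 mm across, 47 mm high, standing on one side of the balance; leave alone. Origin: centre of the underside.
- pot: White plastic pot with lid, 48 mm across, 50 mm high, standing on the other side of the balance; leave alone. Origin: centre of the underside.
- tweezers: Steel tweezers 159 x 20 x 10 mm, lying across in front of the balance's key end; leave alone. Origin: centre of the underside; x along their length.
Things that resemble listed ones, but are neither listed nor needed, are in the scene too. What is shaped like the balance but turquoise is not meant.

How it is judged:
On the way, in this order (a step that is already met when the one before it is completed fails the run):
1. the left key is pressed home while the lid is still open (value of joint balance_key0 above 0.0005 m and value of joint balance_lid above 1 rad), for 0.1 s.
2. the lid is shut (value of joint balance_lid below 0.05 rad), for 0.2 s.
At the end, for the whole second after the job is handed in: The lid is shut (within 0.05 rad), the left key is up again, the balance lies flat and at rest within 20 mm of where it was, and the bowl, the pot and the tweezers are within 15 mm of where they were (value of joint balance_lid below 0.05 rad and value of joint balance_key0 below 0.0003 m and distance of balance from where it was at the start of the episode below 0.02 m and angle between balance's own z axis and vertical below 0.05 rad and linear speed of balance below 0.01 m/s and distance of each of bowl, pot, tweezers from where it was at the start of the episode below 0.015 m); the robot touches nothing.
It fails at once if the right key is pressed (value of joint balance_key1 above 0.0004 m).
It fails at once if the balance is pressed with more than 30 N (contact force between any of the arm, the fingers and balance above 30 N).
It fails at once if the balance is lifted or tipped (height (world z) of balance above 0.01 m or angle between balance's own z axis and vertical above 0.12 rad).
It fails at once if the balance is shoved more than 20 mm (distance of balance from where it was at the start of the episode above 0.02 m).
It fails at once if the bowl, the pot or the tweezers are moved (distance of any of bowl, pot, tweezers from where it was at the start of the episode above 0.015 m).
It also fails if it takes over 51 s, if anything falls off the work surface, if the arm or the gripper's body presses on something with over 40 N, if the wrist force passes 120 N, or if a joint passes its speed limit or range.

## Working session

There is one attempt and no reset: what is moved stays moved. The work goes in short steps, Python scripts to look and compute and a tool call to move; the robot and the scene stay as the last step left them, time stands still between calls to the robot, and variables do not carry over. Pictures are saved under pics/ and viewed, at most 10 in all, crops included, and the job is handed in when it is done.

Besides the shell and the picture viewer there is one more tool, called after "Emit:" by a JSON object that holds its "api" and its "payload". move_arm: Moves the arm, as the interface text tells. Its arguments: {"type":"object","properties":{"series":{"type":"array","items":{"type":"array","items":{"type":"number"}}},"squeeze":{"type":"number"}},"required":["series"]}

```bash
mkdir -p pics; cat > h.py <<'E'
import numpy as np, cv2
from bench import sensors, eyes, robot, spotter
from scipy.spatial.transform import Rotation as R
def cam(name):
    i=eyes.camera_info(name); K=np.array(i["intrinsics"])
    if "hand_eye" in i:
        s=sensors.sense(); T=np.eye(4); T[:3,:3]=R.from_rotvec(s["eef_rot"]).as_matrix(); T[:3,3]=s["tcp_pos"]
        return K,T@np.array(i["hand_eye"])
    o=np.array(i["orientation"]); T=np.eye(4)
    T[:3,:3]=o if o.shape==(3,3) else R.from_rotvec(o).as_matrix() if o.size==3 else R.from_quat(o).as_matrix()
    T[:3,3]=i["origin"]; return K,T
def cloud(K,T,d):
    v,u=np.mgrid[:d.shape[0],:d.shape[1]]
    p=np.stack([(u-K[0,2])/K[0,0]*d,(v-K[1,2])/K[1,1]*d,d],-1)
    return p@T[:3,:3].T+T[:3,3]
def onz(K,T,px,z):
    r=T[:3,:3]@np.array([(px[0]-K[0,2])/K[0,0],(px[1]-K[1,2])/K[1,1],1]); return T[:3,3]+r*(z-T[2,3])/r[2]
def shot(name,f=None):
    K,T=cam(name); im,d=eyes.read_camera(name)
    if f: cv2.imwrite(f,im[:,:,::-1])
    return K,T,im,d
E
python3 - <<'E'
from h import *
print(eyes.camera_info("scene"))
ims=[]
for c in ["scene","side"]:
    K,T,im,d=shot(c); P=cloud(K,T,d); print(c,T[:3,3]); ims.append(im)
    for n in ["balance","left_key","right_key","lid_edge","bowl","pot","tweezers"]:
        for r in spotter.mark_of(n,c)[:3]:
            u,v=map(int,np.round(r["position"])); z={"left_key":.016,"right_key":.016}.get(n,0.)
            print(n,round(r["confidence"],2),u,v,"P",P[min(v,419),min(u,559)].round(3),"onz",onz(K,T,r["position"],z).round(3))
cv2.imwrite("pics/scene.png",ims[0][:,:,::-1]);cv2.imwrite("pics/side.png",ims[1][:,:,::-1])
E
```

```text
{'intrinsics': array([[513.27683226,   0.        , 280.53920852],
       [  0.        , 513.27683226, 215.204823  ],
       [  0.        ,   0.        ,   1.        ]]), 'origin': array([-0.15161997,  0.65317141,  0.62535697]), 'orientation': array([-0.91443257,  2.28198144, -1.29517276])}
scene [-0.15161997  0.65317141  0.62535697]
balance 0.7 344 199 P [ 0.48  -0.24   0.022] onz [ 0.503 -0.273  0.   ]
balance 0.62 256 239 P [0.516 0.021 0.015] onz [0.531 0.007 0.   ]
left_key 0.83 329 185 P [ 0.547 -0.265  0.027] onz [ 0.561 -0.283  0.016]
left_key 0.68 265 248 P [0.481 0.03  0.013] onz [0.478 0.032 0.016]
right_key 0.95 330 193 P [ 0.522 -0.238  0.023] onz [ 0.531 -0.25   0.016]
right_key 0.87 274 240 P [ 0.487 -0.004  0.014] onz [ 0.484 -0.002  0.016]
right_key 0.56 225 168 P [ 0.779 -0.123  0.045] onz [ 0.827 -0.162  0.016]
lid_edge 0.95 225 169 P [0.623 0.008 0.14 ] onz [ 0.849 -0.18   0.   ]
lid_edge 0.83 324 184 P [ 0.592 -0.301 -0.   ] onz [ 0.592 -0.3    0.   ]
bowl 0.67 202 266 P [0.504 0.177 0.033] onz [0.541 0.15  0.   ]
pot 0.96 295 208 P [ 0.537 -0.126  0.022] onz [ 0.
[... 400 characters left out ...]
 0.016]
left_key 0.65 287 260 P [0.477 0.03  0.016] onz [0.477 0.03  0.016]
right_key 0.96 290 252 P [0.476 0.001 0.011] onz [0.474 0.007 0.016]
right_key 0.56 293 180 P [ 0.51  -0.234  0.023] onz [ 0.512 -0.245  0.016]
lid_edge 0.71 278 175 P [ 0.554 -0.266  0.011] onz [ 0.556 -0.283  0.   ]
lid_edge 0.7 215 192 P [0.621 0.005 0.139] onz [ 0.69  -0.177  0.   ]
lid_edge 0.65 326 267 P [0.401 0.025 0.009] onz [0.401 0.017 0.   ]
bowl 0.83 238 307 P [0.508 0.255 0.139] onz [0.544 0.148 0.   ]
pot 0.64 263 212 P [ 0.557 -0.113  0.01 ] onz [ 0.56  -0.126  0.   ]
pot 0.55 293 249 P [ 0.471 -0.004  0.015] onz [ 0.473 -0.019  0.   ]
tweezers 0.5 324 265 P [0.405 0.012 0.   ] onz [0.406 0.013 0.   ]
```

```bash
python3 - <<'E'
import cv2,numpy as np
a=cv2.imread("pics/scene.png");b=cv2.imread("pics/side.png")
f=lambda i,y,x:cv2.resize(i[y:y+150,x:x+200],(800,600),interpolation=cv2.INTER_CUBIC)
cv2.imwrite("pics/sidec.png",f(b,160,180))
E
```

```text
(no output)
```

View pics/scene.png

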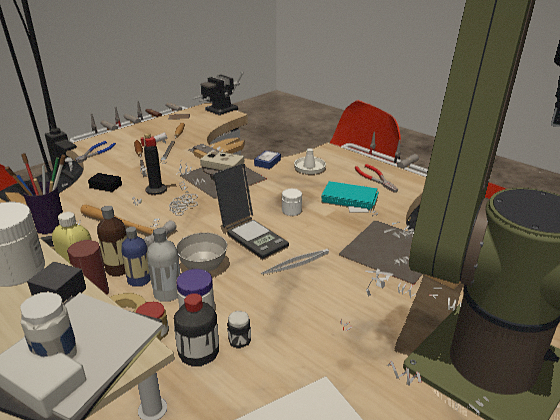

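View pics/sidec.png

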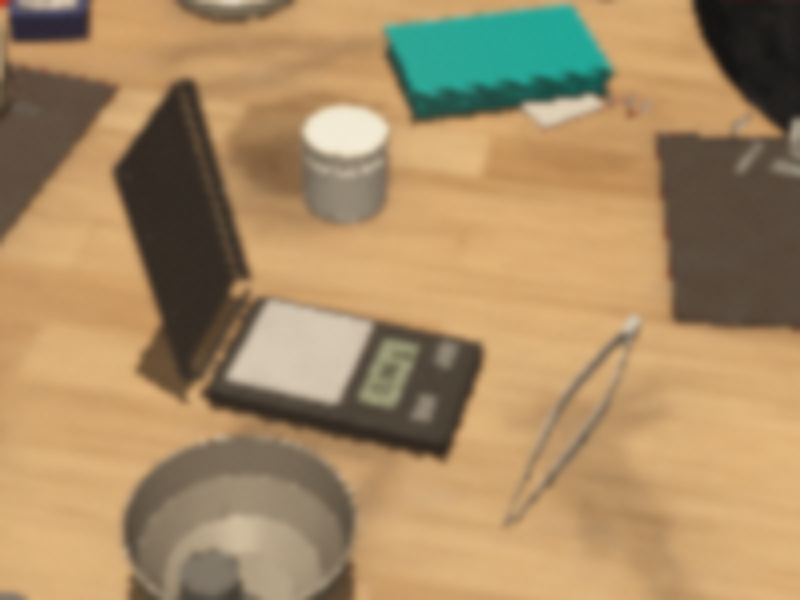

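Scene shows the wanted black open balance at (256,239), lid up at about (232,190). The look-alike is the turquoise one at (350,195), with the pot at (291,201), bowl at (202,250) and tweezers at (297,262). In the side crop the keys lie at side pixels (286,262) for left and (292,248) for right; I choose the black balance.

```bash
python3 - <<'E'
from h import *
for c in ["scene","side"]:
    K,T,im,d=shot(c); P=cloud(K,T,d).reshape(-1,3); 
    m=(abs(P[:,0]-.53)<.11)&(abs(P[:,1]-.01)<.075)
    Q=P[m&(P[:,2]>.009)&(P[:,2]<.019)]
    print(c,len(Q),"med z",np.median(Q[:,2]).round(4),"bench z",np.median(P[m&(P[:,2]<.006)][:,2]).round(4))
    print(cv2.minAreaRect((Q[:,:2]*1000).astype(np.float32)))
    L=P[m&(P[:,2]>.05)&(P[:,0]>.57)&(P[:,1]>-.06)&(P[:,1]<.07)]; A=np.c_[L[:,1:],np.ones(len(L))]
    co=np.linalg.lstsq(A,L[:,0],rcond=None)[0]; print("lid",len(L),co,"max z",np.percentile(L[:,2],99.5),L[L[:,2]>.125].mean(0), L.min(0),L.max(0))
    if c=="side":
        for px in [(286,262),(291.7,248.2)]: print(px,onz(K,T,px,.016).round(4))
print(sensors.sense())
E
```

```text
scene 1220 med z 0.0146 bench z -0.0003
((510.038818359375, 12.531364440917969), (78.86212921142578, 180.8085174560547), 84.74446868896484)
lid 1287 [0.08813314 0.20452424 0.59257551] max z 0.14032404761653122 [0.61960896 0.00075451 0.13268996] [ 0.5914125  -0.03959338  0.05015868] [0.62738891 0.04359984 0.14147827]
side 1735 med z 0.0138 bench z -0.0012
((508.80596923828125, 10.81439208984375), (81.37205505371094, 175.13392639160156), 84.41404724121094)
lid 1060 [0.08876826 0.21074253 0.58932505] max z 0.13962224883648505 [ 0.61731883 -0.0010309   0.13305353] [ 0.58944501 -0.04177688  0.05008597] [0.62422499 0.04326987 0.14067978]
(286, 262) [0.4777 0.0354 0.016 ]
(291.7, 248.2) [ 0.4736 -0.0052  0.016 ]
{'time': 0.9, 'qpos': array([-1.30904945e+00,  2.59976415e-01, -1.38103952e-01,  1.17266150e+00,
       -3.15916290e-05,  1.57080919e+00]), 'joint_velocities': array([ 0.00171631,  0.00213405, -0.00131278,  0.00077854, -0.00040181,
       -0.00075241]), 'effort': array([-4.46689171e-06, -4.05597925e+01,  2.54238528e+01,  8.01746937e-04,
       -1.80470329e-04, -3.47569546e-07]), 'tcp_pos': array([ 0.13584495, -0.50712588,  0.2313152 ]), 'eef_rot': array([ 3.11467168e+00,  4.09950732e-01, -3.80352358e-05]), 'contact_force': array([ 0.10218825, -0.33616221,  0.1753301 ]), 'torque': array([-0.00098731,  0.05700488,  0.05050477]), 'finger_force': 0.0, 'finger_gap': 0.08550411081461844}
```

Emit:
{"api": "move_arm", "payload": {"series": [[0.02, 0.04, 0, 0.1, 60], [0.05, 0.09, 0, 0.2, 20], [0.08, 0.14, 0, 0.3, 0], [0.11, 0.19, 0, 0.4, 0], [0.14, 0.24, 0, 0.5, 0], [0.17, 0.29, 0, 0.62, 0], [0.2, 0.34, 0, 0.74, 0], [0.23, 0.39, 0, 0.86, 0], [0.26, 0.44, 0, 0.98, 0], [0.29, 0.49, 0, 1.1, 0]]}}

```text
time: 2.15
tcp_pos: [0.4268, -0.0153, 0.2316]
eef_rot: [2.436, 1.982, 0.001]
contact_force: [0.9, -1.1, -0.4]
finger_gap: -0.0003
finger_force: 0.0
```

Emit:
{"api": "move_arm", "payload": {"series": [[0.01, 0.03, 0, 0.06, 0], [0.02, 0.05, -0.02, 0.11, 0], [0.02, 0.05, -0.05, 0.11, 0], [0.02, 0.05, -0.07, 0.11, 0], [0.02, 0.05, -0.07, 0.11, 0], [0.02, 0.05, -0.07, 0.11, 0]]}}

```text
time: 2.9
tcp_pos: [0.4464, 0.0329, 0.1621]
eef_rot: [2.328, 2.108, 0.001]
contact_force: [0.5, 0.4, 0.5]
finger_gap: -0.0004
finger_force: 0.0
```

```bash
python3 - <<'E'
from h import *
K,T,im,d=shot("wrist","pics/w1.png"); P=cloud(K,T,d)
s=sensors.sense(); print(s["tcp_pos"],s["qpos"],s["contact_force"],s["finger_gap"],R.from_rotvec(s["eef_rot"]).as_matrix().round(3)); print("cam",T.round(3))
for n in ["balance","left_key","right_key","tweezers"]:
    for r in spotter.mark_of(n,"wrist")[:2]:
        u,v=map(int,np.round(r["position"])); z=.016 if "key" in n else 0
        print(n,round(r["confidence"],2),u,v,P[min(v,419),min(u,559)].round(4),onz(K,T,r["position"],z).round(4))
E
```

```text
[0.44673702 0.03286356 0.16235297] [ 7.34270228e-02  1.72048419e-01 -4.43638093e-01  9.53162893e-01
  5.95395689e-06  1.74343536e+00] [-0.09284485 -0.0664475  -0.20455833] 3.2743584239856196e-05 [[ 0.099  0.995  0.002]
 [ 0.995 -0.099  0.   ]
 [ 0.     0.002 -1.   ]]
cam [[ 0.995 -0.094 -0.029  0.454]
 [-0.099 -0.95  -0.298  0.109]
 [ 0.001  0.299 -0.954  0.306]
 [ 0.     0.     0.     1.   ]]
balance 0.64 376 207 [0.5253 0.0135 0.0171] [0.5294 0.008  0.    ]
left_key 0.72 323 191 [0.4811 0.0322 0.0177] [0.4812 0.0316 0.016 ]
right_key 0.93 321 236 [ 0.4768 -0.0086  0.0164] [ 0.4766 -0.0085  0.016 ]
tweezers 0.7 245 216 [0.4106 0.0114 0.0011] [0.4105 0.0109 0.    ]
```

View pics/w1.png

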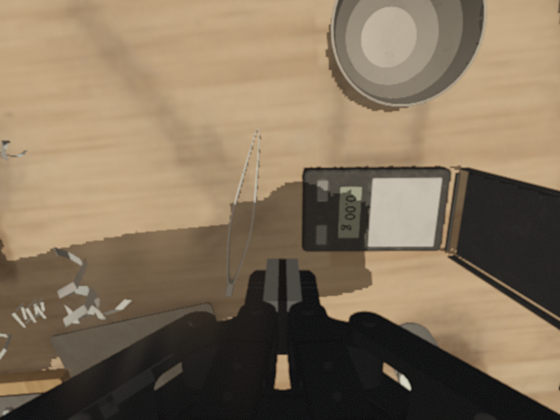

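Wrist view shows the left key at (323,191) and right key at (321,236), display and pan between them and the lid; tweezers at (245,216) are clear of the fingers. Now I descend over the left key.

Emit:
{"api": "move_arm", "payload": {"series": [[0.032, 0.003, -0.04, 0, 0], [0.032, 0.003, -0.08, 0, 0], [0.032, 0.003, -0.11, 0, 0], [0.032, 0.003, -0.13, 0, 0], [0.032, 0.003, -0.139, 0, 0], [0.032, 0.003, -0.141, 0, 0], [0.032, 0.003, -0.141, 0, 0], [0.032, 0.003, -0.141, 0, 0]]}}

```text
time: 4.15
tcp_pos: [0.4787, 0.036, 0.0211]
eef_rot: [2.328, 2.108, 0.002]
contact_force: [-0.8, -0.2, -0.6]
finger_gap: -0.0004
finger_force: 0.0
```

```bash
python3 - <<'E'
from h import *
s=sensors.sense(); print(s["tcp_pos"],s["contact_force"])
K,T,im,d=shot("side","pics/s2.png"); cv2.imwrite("pics/s2c.png",cv2.resize(im[170:320,200:400,::-1],(800,600),interpolation=cv2.INTER_CUBIC))
E
```

```text
[0.47868098 0.03595515 0.02113325] [-0.84433643 -0.22089538 -0.56018491]
```

View pics/s2c.png

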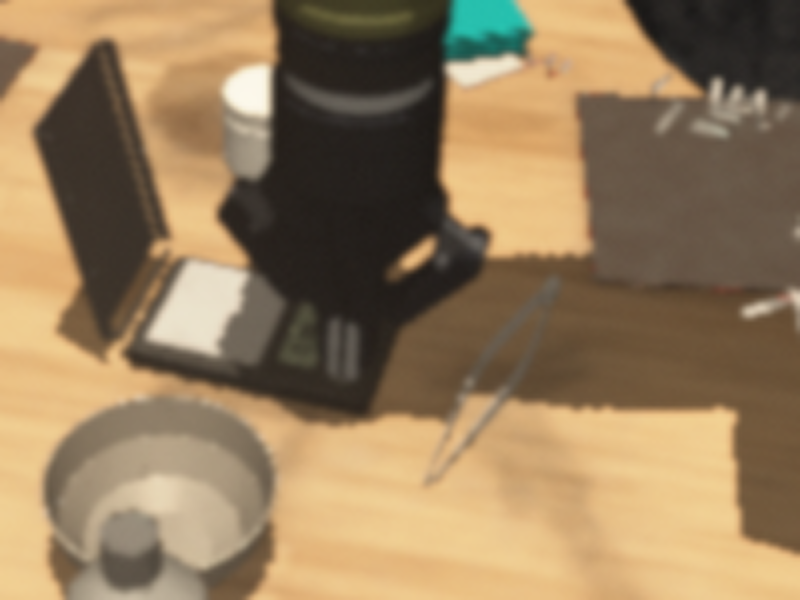

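The crop shows the pale fingertips at about (343,350), right over the left key and clear of the bowl and tweezers. Pressing in small steps.

Emit:
{"api": "move_arm", "payload": {"series": [[0, 0, -0.002, 0, 0], [0, 0, -0.004, 0, 0], [0, 0, -0.005, 0, 0], [0, 0, -0.005, 0, 0], [0, 0, -0.005, 0, 0]]}}

```text
time: 4.82
tcp_pos: [0.478, 0.0359, 0.0155]
eef_rot: [2.328, 2.109, 0.0]
contact_force: [-0.2, 0.6, 4.2]
finger_gap: -0.0001
finger_force: 1.9
```

Emit:
{"api": "move_arm", "payload": {"series": [[0, 0, -0.0005, 0, 0], [0, 0, -0.0005, 0, 0], [0, 0, -0.0005, 0, 0]]}}

```text
time: 5.2
tcp_pos: [0.478, 0.0359, 0.0154]
eef_rot: [2.328, 2.109, 0.001]
contact_force: [-2.2, 0.6, 8.1]
finger_gap: -0.0
finger_force: 4.2
```

Emit:
{"api": "move_arm", "payload": {"series": [[0, 0, 0.01, 0, 0], [0, 0, 0.05, 0, 0], [0, 0, 0.1, 0, 0], [0, 0, 0.15, 0, 0], [0, 0, 0.2, 0, 0], [0, 0, 0.2, 0, 0]]}}

```text
time: 5.95
tcp_pos: [0.4809, 0.0361, 0.2191]
eef_rot: [2.325, 2.105, 0.011]
contact_force: [0.7, 0.3, -0.3]
finger_gap: -0.0004
finger_force: 0.0
```

```bash
python3 - <<'E'
from h import *
print(sensors.sense()["tcp_pos"],sensors.sense()["contact_force"])
for c in ["scene","side"]:
    K,T,im,d=shot(c); P=cloud(K,T,d).reshape(-1,3)
    m=(P[:,0]>.585)&(P[:,0]<.80)&(abs(P[:,1])<.14)&(P[:,2]>.02)&(P[:,2]<.5)
    H={}
    for p in P[m]: k=(round(p[0]/.03)*.03,round(p[1]/.03)*.03); H[k]=max(H.get(k,0),p[2])
    print(c,[(round(k[0],2),round(k[1],2),round(float(v),3)) for k,v in sorted(H.items())])
    L=P[(abs(P[:,0]-.61)<.05)&(abs(P[:,1])<.06)&(P[:,2]>.05)&(P[:,2]<.15)]
    print("lid top",L[L[:,2]>L[:,2].max()-.006].mean(0),L[:,2].max())
E
```

```text
[0.48085014 0.03614183 0.21914829] [ 0.68698592  0.25169124 -0.28442522]
scene [(0.6, -0.03, 0.141), (0.6, 0.0, 0.12), (0.6, 0.03, 0.138), (0.6, 0.06, 0.058), (0.6, 0.12, 0.048), (0.6, 0.15, 0.048), (0.63, -0.03, 0.141), (0.63, 0.0, 0.14), (0.63, 0.03, 0.142), (0.69, 0.12, 0.027), (0.69, 0.15, 0.024), (0.75, -0.15, 0.061), (0.75, -0.12, 0.061), (0.78, -0.15, 0.059), (0.78, -0.12, 0.059), (0.78, -0.09, 0.036), (0.81, -0.15, 0.059), (0.81, -0.12, 0.059), (0.81, -0.09, 0.034)]
lid top [0.62069936 0.0025342  0.13851699] 0.14247741761305316
side [(0.6, -0.03, 0.14), (0.6, 0.0, 0.12), (0.6, 0.03, 0.139), (0.6, 0.12, 0.047), (0.6, 0.15, 0.047), (0.63, -0.03, 0.139), (0.63, 0.0, 0.14), (0.63, 0.03, 0.14), (0.69, 0.12, 0.025), (0.69, 0.15, 0.023), (0.75, -0.15, 0.055), (0.75, -0.12, 0.058), (0.78, -0.15, 0.058), (0.78, -0.12, 0.059), (0.78, -0.09, 0.036), (0.81, -0.15, 0.057), (0.81, -0.12, 0.059), (0.81, -0.09, 0.034)]
lid top [0.61823739 0.00083897 0.137111  ] 0.1400575408796112
```

Emit:
{"api": "move_arm", "payload": {"series": [[0.05, -0.01, 0, 0, 0], [0.1, -0.02, 0, 0, 0], [0.15, -0.03, 0, 0, 0], [0.2, -0.036, 0, 0, 0], [0.2, -0.036, -0.04, 0, 0], [0.2, -0.036, -0.08, 0, 0], [0.2, -0.036, -0.094, 0, 0], [0.2, -0.036, -0.094, 0, 0]]}}

```text
time: 7.05
tcp_pos: [0.6762, -0.0001, 0.1188]
eef_rot: [-2.326, -2.107, 0.005]
contact_force: [1.1, 0.5, 1.4]
finger_gap: -0.0
finger_force: 0.0
```

Emit:
{"api": "move_arm", "payload": {"series": [[-0.015, 0, 0.005, 0, 0], [-0.03, 0, 0.008, 0, 0], [-0.035, 0, 0.008, 0, 0], [-0.04, 0, 0.008, 0, 0], [-0.045, 0, 0.008, 0, 0], [-0.05, 0, 0.008, 0, 0], [-0.055, 0, 0.008, 0, 0], [-0.06, 0, 0.008, 0, 0], [-0.065, 0, 0.008, 0, 0], [-0.07, 0, 0.008, 0, 0]]}}

```text
time: 8.3
tcp_pos: [0.6075, -0.0001, 0.1287]
eef_rot: [-2.329, -2.109, 0.0]
contact_force: [0.2, 0.2, -0.0]
finger_gap: -0.0001
finger_force: 0.1
```

```bash
python3 - <<'E'
from h import *
print(sensors.sense()["tcp_pos"],sensors.sense()["contact_force"])
K,T,im,d=shot("side"); cv2.imwrite("pics/s3c.png",cv2.resize(im[150:300,160:360,::-1],(800,600),interpolation=cv2.INTER_CUBIC))
E
```

```text
[ 6.07472114e-01 -8.32362936e-05  1.28741619e-01] [ 0.23728938  0.19881931 -0.0270954 ]
```

View pics/s3c.png

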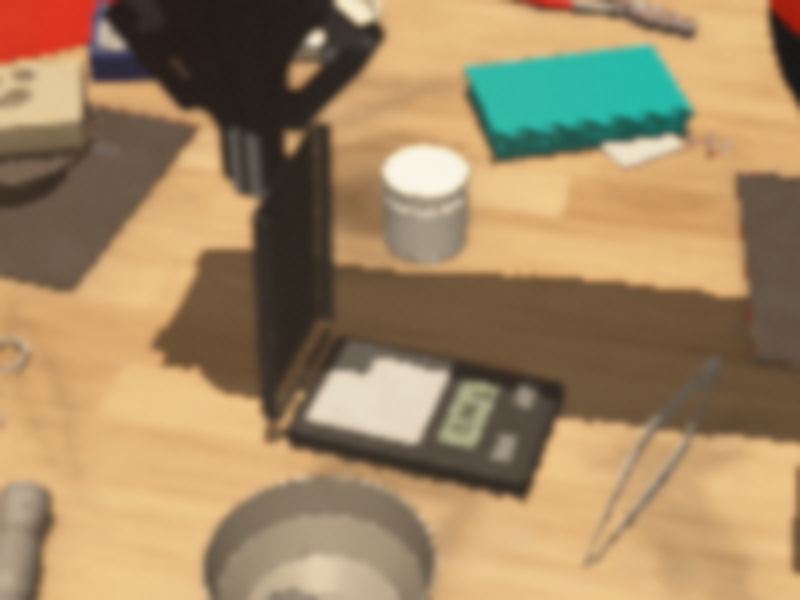

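The crop shows the lid now upright with fingertips at (245,165) just behind its free edge; bowl, pot and tweezers untouched. Continuing along the arc.

Emit:
{"api": "move_arm", "payload": {"series": [[-0.006, 0, 0, 0, 0], [-0.012, 0, 0, 0, 0], [-0.018, 0, 0, 0, 0], [-0.024, 0, -0.001, 0, 0], [-0.03, 0, -0.002, 0, 0], [-0.036, 0, -0.003, 0, 0], [-0.042, 0, -0.005, 0, 0], [-0.048, 0, -0.007, 0, 0], [-0.054, 0, -0.009, 0, 0], [-0.06, 0, -0.012, 0, 0]]}}

```text
time: 9.6
tcp_pos: [0.5475, -0.0001, 0.1167]
eef_rot: [2.329, 2.109, 0.0]
contact_force: [0.4, -0.7, 0.3]
finger_gap: 0.0003
finger_force: 0.1
```

Emit:
{"api": "move_arm", "payload": {"series": [[-0.006, 0, -0.003, 0, 0], [-0.011, 0, -0.006, 0, 0], [-0.016, 0, -0.01, 0, 0], [-0.021, 0, -0.014, 0, 0], [-0.025, 0, -0.018, 0, 0], [-0.029, 0, -0.022, 0, 0], [-0.033, 0, -0.026, 0, 0], [-0.037, 0, -0.031, 0, 0], [-0.04, 0, -0.036, 0, 0], [-0.043, 0, -0.041, 0, 0]]}}

```text
time: 10.85
tcp_pos: [0.5047, -0.0001, 0.0754]
eef_rot: [-2.329, -2.109, 0.0]
contact_force: [0.2, 0.0, -0.3]
finger_gap: -0.0001
finger_force: 0.1
```

```bash
python3 - <<'E'
from h import *
print(sensors.sense()["tcp_pos"],sensors.sense()["contact_force"])
K,T,im,d=shot("side"); cv2.imwrite("pics/s4c.png",cv2.resize(im[150:300,180:380,::-1],(800,600),interpolation=cv2.INTER_CUBIC))
E
```

```text
[ 5.04658093e-01 -1.01605838e-04  7.54374768e-02] [ 0.15354433  0.03747775 -0.28158323]
```

View pics/s4c.png

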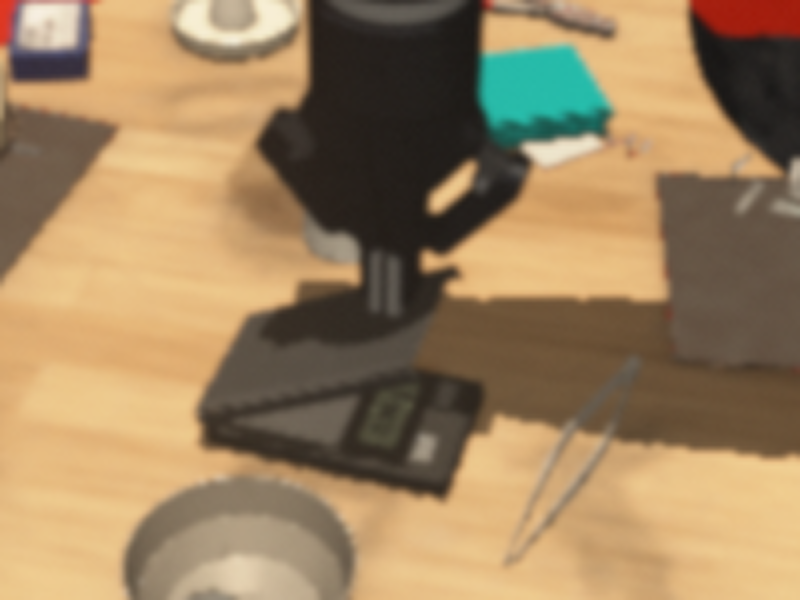

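The crop shows the lid at about 0.5 rad with the fingertips at (385,310) on its outer face near the free edge. Continuing down.

Emit:
{"api": "move_arm", "payload": {"series": [[-0.003, 0, -0.005, 0, 0], [-0.006, 0, -0.01, 0, 0], [-0.008, 0, -0.015, 0, 0], [-0.01, 0, -0.02, 0, 0], [-0.012, 0, -0.025, 0, 0], [-0.014, 0, -0.03, 0, 0], [-0.015, 0, -0.035, 0, 0], [-0.016, 0, -0.04, 0, 0], [-0.017, 0, -0.044, 0, 0], [-0.017, 0, -0.048, 0, 0]]}}

```text
time: 12.15
tcp_pos: [0.4878, -0.0001, 0.0275]
eef_rot: [-2.329, -2.109, 0.0]
contact_force: [0.1, 0.7, -0.2]
finger_gap: -0.0001
finger_force: 0.0
```

Emit:
{"api": "move_arm", "payload": {"series": [[0, 0, -0.001, 0, 0], [0, 0, -0.002, 0, 0], [0, 0, -0.003, 0, 0], [0, 0, -0.003, 0, 0], [0, 0, -0.003, 0, 0], [0, 0, -0.003, 0, 0]]}}

```text
time: 12.9
tcp_pos: [0.4879, -0.0001, 0.0249]
eef_rot: [2.329, 2.109, 0.0]
contact_force: [0.0, -0.5, 0.3]
finger_gap: -0.0
finger_force: 0.0
```

Emit:
{"api": "move_arm", "payload": {"series": [[0, 0, -0.001, 0, 0], [0, 0, -0.0015, 0, 0], [0, 0, -0.0015, 0, 0], [0, 0, -0.0015, 0, 0], [0, 0, -0.0015, 0, 0]]}}

```text
time: 13.52
tcp_pos: [0.488, -0.0001, 0.0242]
eef_rot: [2.328, 2.109, 0.001]
contact_force: [-1.8, 0.2, 8.9]
finger_gap: 0.0005
finger_force: 4.4
```

Resting on the shut lid (z 0.024, 9 N). I hold briefly, then withdraw and check.

Emit:
{"api": "move_arm", "payload": {"series": [[0, 0, 0, 0, 0], [0, 0, 0, 0, 0], [0, 0, 0.005, 0, 0], [0, 0, 0.04, 0, 0], [0, 0, 0.09, 0, 0], [-0.04, 0, 0.14, 0, 0], [-0.09, 0, 0.18, 0, 0], [-0.14, 0, 0.18, 0, 0], [-0.14, 0, 0.18, 0, 0], [-0.14, 0, 0.18, 0, 0]]}}

```text
time: 14.78
tcp_pos: [0.3485, -0.0001, 0.2036]
eef_rot: [2.328, 2.108, 0.002]
contact_force: [-0.0, -0.5, 0.7]
finger_gap: -0.0001
finger_force: 0.0
```

```bash
python3 - <<'E'
from h import *
print(sensors.sense()["tcp_pos"],sensors.sense()["contact_force"])
K,T,im,d=shot("side"); P=cloud(K,T,d).reshape(-1,3)
m=(abs(P[:,0]-.525)<.075)&(abs(P[:,1]-.01)<.045)&(P[:,2]>.019)&(P[:,2]<.1); L=P[m]
A=np.c_[L[:,:2],np.ones(len(L))]; print(len(L),np.linalg.lstsq(A,L[:,2],rcond=None)[0],np.median(L[:,2]),L[:,2].max(),cv2.minAreaRect((L[:,:2]*1000).astype(np.float32)))
for n in ["bowl","pot","tweezers"]:
    for r in spotter.mark_of(n,"side")[:1]: print(n,onz(K,T,r["position"],0).round(3))
cv2.imwrite("pics/s5c.png",cv2.resize(im[150:300,180:380,::-1],(800,600),interpolation=cv2.INTER_CUBIC))
E
```

```text
[ 3.48492982e-01 -8.74687536e-05  2.03567457e-01] [-0.00937803 -0.47109344  0.7380522 ]
1759 [ 0.00026301 -0.00517189  0.02313646] 0.023269858729472293 0.026715462975103854 ((522.4566040039062, 10.444171905517578), (82.4578857421875, 125.5528564453125), 85.04380798339844)
bowl [0.542 0.147 0.   ]
pot [ 0.557 -0.122  0.   ]
tweezers [0.403 0.025 0.   ]
```

View pics/s5c.png

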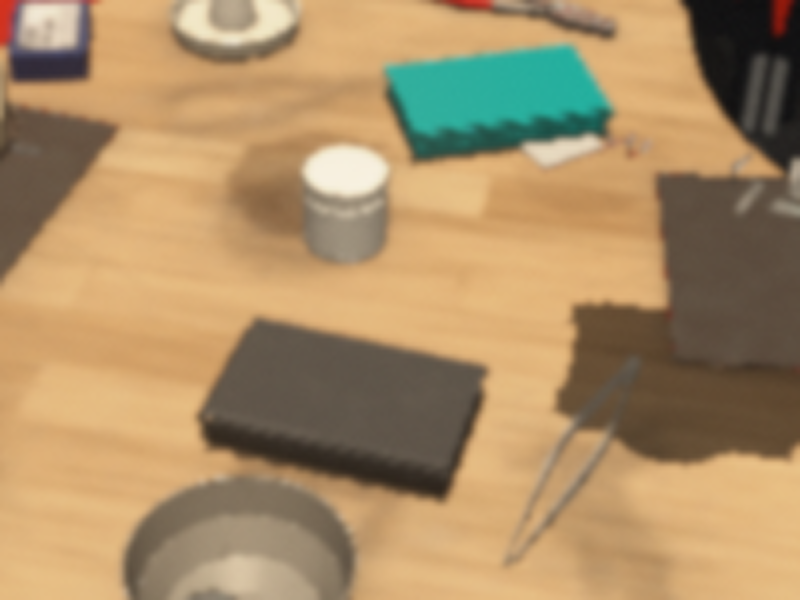

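The crop shows the balance flat with its lid fully shut (top level at about 23 mm) around (345,405), and the bowl, pot and tweezers in place. Handing in.

```bash
python3 -c "
from bench import robot
print(robot.close_job())"
```

```text
the job is handed in; nothing more can be done
None
```

I pressed the balance's left key home (about 8 N), swung the lid fully shut, withdrew clear and handed the job in at about 15 s; the bowl, pot and tweezers look unmoved in the last picture, and no verdict came back.

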